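Set the holding-rail jaws to equal gaps with the hooked spacing gauge

TASK

Set the three sliding jaws of the holding rail at equal gaps with the hooked spacing gauge. Starting at the end stop and working outward, lower the gauge over each jaw in turn, thin hook leg behind it and brass spacer block toward the stop, and draw the jaw in until the block just bears on the stop or on the jaw set before; bring it up gently, so that nothing already set is shoved along. Then set the gauge down on its legs in the middle of its black tray, without dropping it, and leave the other things on the bench alone.

Things in the scene. Friction and masses are not known exactly. Their poses are not given: they have to be found in the camera images.
- rail: Fixed aluminium plate 216x60x10 with a steel way along its middle, and the stop and jaws on it. Origin: at bench level under the middle of the end stop's working face. x runs outward along the way, past the jaws (the plate from x -34 to 182); z up.
- end_stop: Dark steel end stop fixed on the rail: 24 long (rail x -24 to 0), 26 wide in its upper part, 50 high, two screws in its top. Origin and axes as the rail's, so its working face, toward the jaws, is at x 0.
- jaw1: The first of three sliding steel jaws (nearest the stop), 20 long in x, 50 high. Origin: at bench level under the middle of its face toward the stop; axes as the rail's, so its faces are at x 0 and 20. Upper part, 28 to 50 high, is 26 wide with a flat slotted top; lower part 34 wide. It slides along rail x only, stays where left, and takes about 9 N to slide.
- jaw2: The second of three sliding steel jaws (in the middle), 20 long in x, 50 high. Origin: at bench level under the middle of its face toward the stop; axes as the rail's, so its faces are at x 0 and 20. Upper part, 28 to 50 high, is 26 wide with a flat slotted top; lower part 34 wide. It slides along rail x only, stays where left, and takes about 9 N to slide.
- jaw3: The third of three sliding steel jaws (farthest from the stop), 20 long in x, 50 high. Origin: at bench level under the middle of its face toward the stop; axes as the rail's, so its faces are at x 0 and 20. Upper part, 28 to 50 high, is 26 wide with a flat slotted top; lower part 34 wide. It slides along rail x only, stays where left, and takes about 9 N to slide.
- gauge: Hooked spacing gauge, loose, 0.15 kg: an upside-down U, 40 (x) x 34 (y) x 36 high, standing on two legs. Origin: centre of its footprint at the level of the feet. Grip its ribbed aluminium body (x -17 to 20, heights 18 to 36) across the 34 width. The slot between the legs, x -10 to 14, takes a 20 jaw; its roof rests on the jaw's top when the feet are 32 above the bench.
- gauge_block: The brass spacer block, the thick leg of the gauge, fixed to it: 10 (x) x 30 (y) x 18 high, rounded foot. Origin: at foot level, midway through its thickness; axes as the gauge's. Its outer face is at its own x -5 (gauge x -20).
- gauge_hook (a point): Inner face of the gauge's thin steel hook leg (6 x 30 x 18, gauge x 14 to 20), at half its height; axes as the gauge's. It is 34 from the block's outer face: with the hook tight behind a 20 jaw and the block against the neighbour the gap is 14, the wanted one.
- tray: Fixed shallow black tray, 84 (x) x 98 (y); its floor, 3 above the bench, measures 68x82 inside a rim 6 high. Origin: centre of its underside.
- spare_bar: Bystander: steel bar with a flange along its underside, 22x60x27 (mm). Origin: centre of its underside. Leave it alone.
- brass_slip: Bystander: plain brass block lying flat, 18x34x14, a plain slip gauge (mm). Origin: centre of its underside. Leave it alone.
- croc_clip: Bystander: crocodile clip with a rubber boot, 10x62x15 (mm). Origin: centre of its underside. Leave it alone.
- dish: Bystander: clear shallow dish of small parts, 66 across, 13 high (mm). Origin: centre of its underside. Leave it alone.
- vial_blue: Bystander: sample vial, blue cap, 23 across, 51 high (mm). Origin: centre of its underside. Leave it alone.
- vial_white: Bystander: sample vial, white cap, 23 across, 51 high (mm). Origin: centre of its underside. Leave it alone.
- tape: Bystander: roll of amber film tape, 66 across, 19 high (mm). Origin: centre of its underside. Leave it alone.
There are look-alikes about, which are no part of the job. What is shaped like the gauge but blue, brown or red is not meant.

How it is judged:
On the way, in this order (a step that is already met when the one before it is completed fails the run):
1. first jaw drawn in by the hook until the spacer block bears on the end stop (contact force between gauge_block and end_stop above 0.3 N and x of gauge in the frame of jaw1 between 0.002 and 0.012 m and x of jaw1 in the frame of rail between 0.0125 and 0.0155 m).
2. second jaw drawn in by the hook until the block bears on the first jaw (contact force between gauge_block and jaw1 above 0.3 N and x of gauge in the frame of jaw2 between 0.002 and 0.012 m and x of jaw2 in the frame of jaw1 between 0.0325 and 0.0355 m).
3. third jaw drawn in by the hook until the block bears on the second jaw (contact force between gauge_block and jaw2 above 0.3 N and x of gauge in the frame of jaw3 between 0.002 and 0.012 m and x of jaw3 in the frame of jaw2 between 0.0325 and 0.0355 m).
At the end, for the whole second after the job is handed in: All three gaps (stop to first jaw, first to second, second to third) are 14 mm within 1.5 mm, and the gauge stands upright on its legs on the floor of the tray, within 25 mm of the tray's centre, released and at rest (x of jaw1 in the frame of rail between 0.0125 and 0.0155 m and x of jaw2 in the frame of jaw1 between 0.0325 and 0.0355 m and x of jaw3 in the frame of jaw2 between 0.0325 and 0.0355 m and horizontal distance between gauge and tray below 0.025 m and height (world z) of gauge below 0.006 m and angle between gauge's own z axis and vertical below 0.05 rad and linear speed of gauge below 0.01 m/s and contact force between the fingers and gauge below 0.05 N); the robot touches nothing.
It fails at once if the spacer block pressed with more than 12 N on the stop or on the jaw before the one it sits over (contact force between gauge_block and end_stop above 12 N or (contact force between gauge_block and jaw1 above 12 N and x of gauge in the frame of jaw1 above 0.03 m) or (contact force between gauge_block and jaw2 above 12 N and x of gauge in the frame of jaw2 above 0.03 m)).
It fails at once if the gauge let fall (faster than 0.35 m/s with no finger on it) (linear speed of gauge above 0.35 m/s and contact force between the fingers and gauge below 0.05 N).
It fails at once if a bystander moved by more than 15 mm (distance of any of spare_bar, brass_slip, croc_clip, dish, vial_blue, vial_white, tape from where it was at the start of the episode above 0.015 m).
It also fails if it takes over 72 s, if anything falls off the work surface, if the arm or the gripper's body presses on something with over 40 N, if the wrist force passes 120 N, or if a joint passes its speed limit or range.

ROBOT

A 6-joint arm with a two-finger parallel gripper is mounted at the origin on a cart in front of the work surface, level with it; the furniture and walls round the work are solid. World frame = base frame: x ahead of the robot, y to its left, z up, the work surface at z = 0. Lengths are in m, angles in rad, forces in N, time in s.
With the tool pointing down it reaches from about 0.15 to 0.775 m from the base axis. Payload 6.1 kg.
Tool frame: the origin (TCP) lies at the very end of the fingers, on their centre line; the grasp point (between the pads) lies 19 mm behind it; z points along the fingers, y is the line along which they close (so a half turn about z gives the same grasp; the last joint's range is limited). The gripper opens to 85 mm and grips with 20 to 120 N. Pads are 22 mm wide; open, the fingers measure 114 mm over their backs; the gripper's body (76 mm by 85 mm) begins 54 mm behind the grasp point. The pads swing forward as they close: fully open they stand 13 mm farther back than shut.
Start: joints at [-1.134, 0.126, -0.04, 1.405, 0, 1.571], TCP at [0.222, -0.476, 0.231] pointing down, gripper open.
Joint ranges: [-2.72, 2.72], [-0.95, 1.95], [-1.27, 1.35], [-1.78, 2.02], [-1.46, 1.47], [-3.14, 3.14]. Speed limits (rad/s): [2.39, 2.39, 3.01, 3.14, 3.14, 3.14].

INTERFACE

Orientations are given as a unit quaternion [x, y, z, w].
In Python, from rig import env, cams gives the robot as it stands.
- The arm moves only by the tool jog_arm, never from a script. Its argument "moves" is text: rows parted by semicolons, each of 4 numbers parted by spaces: the shift along the tool's x, y, z as a fraction of full scale, then the turn about the tool's z as a fraction of full scale. In form: dx dy dz turn; .... A call has 1 to 20 rows; each row is the pose to reach, as a shift and turn from the pose commanded when the call began, along the tool's axes at that moment; what a row does not reach only later rows make up. Full scale, the value 1, is 20 cm for a shift and pi/4 rad for a turn. A row lasts 1/10 s, in which the tool goes at most 50 mm and 8.59 degrees, less where a joint would pass 70% of its speed; a pose out of reach is approached as far as the arm can. A call with a number of a shift or a turn outside -1 to 1 is refused whole. A call with a gripper value outside its range is refused whole. "jaw" is the opening, from 0 (shut) to 1 (fully open), set as the call begins (left out, the last holds). The fingers move at their own pace and stop on an object; the grip force is fixed at half the most. Time passes only in rows, so rows that repeat a pose let the fingers close. It gives the time, the measured TCP pose, the force, the opening and the grip force at its end, in the units of the state.
- env.observe(): the state, without advancing time (a new reading comes with each control period).
- cams.grab_frame(name): name is "side" or "top" or "wrist"; returns (picture, depth): 480x640x3 uint8, blue, green, red; 480x640 float32, m along the optical axis (not along the pixel's ray), 0 where there is no reading.
- cams.get_calibration(name): a dict with "intrinsics" (3x3 intrinsics, pixels), "T" (4x4, takes a point from camera to world coordinates); the wrist camera has in their place "T_tool_cam" (4x4, takes a point from camera to tool coordinates, whose origin is the TCP and whose axes are the flange's). Camera axes: x right, y down, z forward; pixel columns grow to the right and rows downward; lengths in m; the calibration is good to about 2 mm. A picture is of the moment at which its call begins: read the wrist's pose just before it. get_calibration takes no time and is no camera call.
- env.sign_off(): hands the job in; it is judged then, once.
The state is a dict: "clock": time; "joints": joint angles; "qvel": joint speeds; "joint_efforts": joint torques, N m; "position": TCP position; "tool_rot": TCP orientation; "force": force on the tool from outside, world axes, zero at the start; "wrist_torque": the same for the moment, N m; "gripper_width": finger opening in m; "grip_force": force on a finger pad.
Only numpy, scipy, OpenCV 4.12 (cv2) and the standard library are available. Lean on these libraries where they do the work, as an engineer would, in place of code of your own. Each camera call takes 0.05 s, during which the arm holds its last target. There are 200 camera calls.

## Working session

There is one attempt and no reset: what is moved stays moved. The work goes in short steps, Python scripts to look and compute and a tool call to move; the robot and the scene stay as the last step left them, time stands still between calls to the robot, and variables do not carry over. Pictures are saved under pics/ and viewed, at most 10 in all, crops included, and the job is handed in when it is done.

Besides the shell and the picture viewer there is one more tool, called after "Call:" by a JSON object that holds its "name" and its "arguments". jog_arm: Moves the arm, as the interface text tells. Shift numbers are shares of 20 cm and turn numbers shares of pi/4 rad, none past 1 either way. Its arguments: {"type":"object","properties":{"moves":{"type":"string"},"jaw":{"type":"number"}},"required":["moves"]}

```bash
mkdir -p pics; cat > h.py <<'E'
import numpy as np, cv2
from rig import env, cams
from scipy.spatial.transform import Rotation as R
def cal(n):
    c=cams.get_calibration(n); K=np.array(c["intrinsics"])
    if "T" in c: return K,np.array(c["T"])
    o=env.observe(); T=np.eye(4); T[:3,:3]=R.from_quat(o["tool_rot"]).as_matrix(); T[:3,3]=o["position"]
    return K,T@np.array(c["T_tool_cam"])
def ray(K,T,px,z):
    px=np.atleast_2d(np.array(px,float)); d=np.c_[px,np.ones(len(px))]@np.linalg.inv(K).T@T[:3,:3].T
    return T[:3,3]+d*((z-T[2,3])/d[:,2])[:,None]
def cloud(K,T,dep):
    v,u=np.mgrid[:480,:640]; p=np.stack([u,v,np.ones_like(u)],-1)@np.linalg.inv(K).T*dep[...,None]
    return p@T[:3,:3].T+T[:3,3]
E
python3 - <<'E'
from h import *
for n in("top","side"):
    K,T=cal(n); im,d=cams.grab_frame(n); cv2.imwrite(f"pics/{n}0.png",im); np.savez(f"{n}0.npz",im=im,d=d,K=K,T=T)
    print(n,K.round(1).tolist(),T.round(3).tolist())
o=env.observe(); print(o)
E
```

```text
top [[444.8, 0.0, 320.1], [0.0, 444.8, 238.2], [0.0, 0.0, 1.0]] [[0.004, -0.995, 0.104, 0.482], [-1.0, -0.006, -0.025, 0.004], [0.026, -0.104, -0.994, 0.906], [0.0, 0.0, 0.0, 1.0]]
side [[454.6, 0.0, 316.2], [0.0, 454.6, 236.6], [0.0, 0.0, 1.0]] [[0.999, 0.0, 0.052, 0.499], [-0.048, -0.357, 0.933, -0.991], [0.019, -0.934, -0.356, 0.423], [0.0, 0.0, 0.0, 1.0]]
{'clock': 0.1, 'joints': array([-1.13402992e+00,  1.26352679e-01, -4.04925710e-02,  1.40539920e+00,
       -1.39276659e-05,  1.57076305e+00]), 'qvel': array([ 0.0023192 , -0.00089754,  0.00257761,  0.00048175,  0.00074514,
       -0.00224919]), 'joint_efforts': array([ 8.61449880e-04, -4.36904418e+01,  3.53606236e+01,  1.37202317e-02,
        7.60465491e-05,  4.32792746e-06]), 'position': array([ 0.22192534, -0.47539128,  0.23059564]), 'tool_rot': array([ 9.76245145e-01,  2.16667702e-01, -1.63655536e-04, -7.05357523e-04]), 'force': array([-0.83313965,  0.64301625, -0.1734434 ]), 'wrist_torque': array([ 0.01559658,  0.03017228, -0.00425063]), 'grip_force': 0.0, 'gripper_width': 0.08563387905788832}
```

View pics/top0.png

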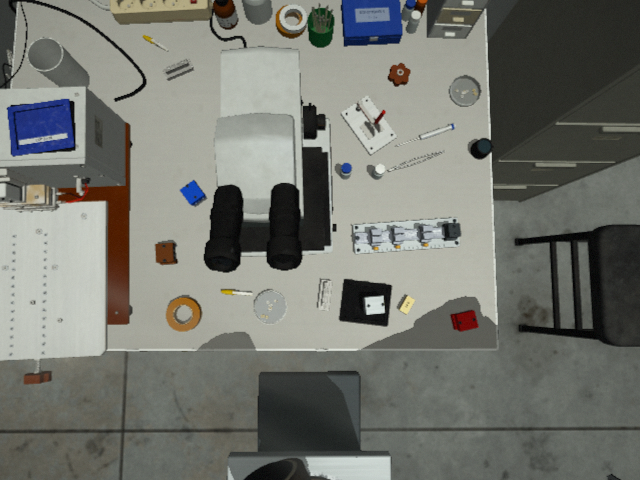

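View pics/side0.png

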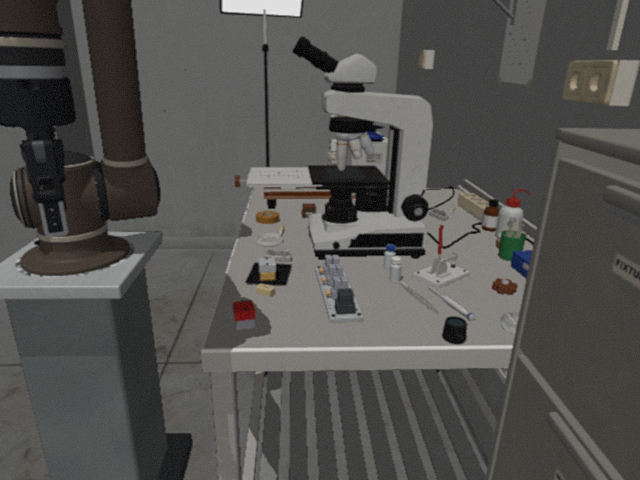

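Top view: the rail lies at (352–460, 220–252) with its stop at the right end, the gauge is the white-topped piece at (373,305) in the black tray, and the brass slip is at (407,304). Image right is -y and image up is +x.

```bash
python3 - <<'E'
from h import *
z=np.load("top0.npz"); P=cloud(z["K"],z["T"],z["d"]); Z=P[...,2]; im=z["im"]
c=im[205:335,310:480]; cv2.imwrite("pics/crop0.png",cv2.resize(c,None,fx=4.6,fy=4.6,interpolation=cv2.INTER_CUBIC))
def blobs(m,off,name,mn=15):
    n,l,s,ce=cv2.connectedComponentsWithStats(m.astype(np.uint8))
    for i in range(1,n):
        if s[i,4]<mn: continue
        v,u=np.where(l==i); q=np.c_[u,v].astype(np.float32)+off; zz=np.median(Z[q[:,1].astype(int),q[:,0].astype(int)])
        (rc,rs,ra)=cv2.minAreaRect(q); b=cv2.boxPoints((rc,(rs[0]+1,rs[1]+1),ra))
        w=ray(z["K"],z["T"],b,zz); print(name,q.mean(0).round(1),s[i,4],"z",zz.round(4),"ctr",w.mean(0).round(4),"sides",np.linalg.norm(w[1]-w[0]).round(4),np.linalg.norm(w[2]-w[1]).round(4),"ang",np.degrees(np.arctan2(*(w[1]-w[0])[[1,0]])).round(1),np.degrees(np.arctan2(*(w[2]-w[1])[[1,0]])).round(1))
r=np.s_[205:335,310:480]
blobs((Z[r]>0.03)&(Z[r]<0.07),[310,205],"hi")
blobs((Z[r]>0.005)&(Z[r]<0.07),[310,205],"plate",200)
blobs((im[r].max(-1)<55),[310,205],"dark",200)
E
```

```text
Traceback (most recent call last):
cv2.error: OpenCV(4.12.0) /io/opencv/modules/imgproc/src/convhull.cpp:143: error: (-215:Assertion failed) total >= 0 && (depth == CV_32F || depth == CV_32S) in function 'convexHull'
```

View pics/crop0.png

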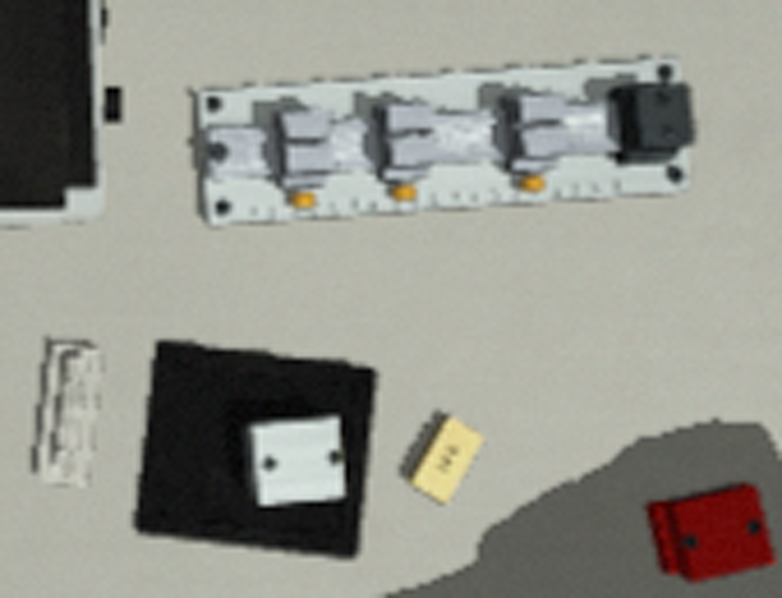

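Crop: rail with three jaws at about (305,145), (410,135), (540,125) and the dark stop at (655,120); the gauge's white top is at (297,460), right of the tray centre; the brass slip is at (445,455).

```bash
cat >> h.py <<'E'
def blobs(m,off,name,Z,K,T,mn=15,zf=None):
    n,l,s,ce=cv2.connectedComponentsWithStats(m.astype(np.uint8))
    for i in range(1,n):
        if s[i,4]<mn: continue
        v,u=np.where(l==i); q=np.c_[u,v]+np.array(off); zz=np.median(Z[q[:,1],q[:,0]]) if zf is None else zf
        rc,rs,ra=cv2.minAreaRect(q.astype(np.float32)); b=cv2.boxPoints((rc,(rs[0]+1,rs[1]+1),ra))
        w=ray(K,T,b,zz); a=w[1]-w[0]; c=w[2]-w[1]
        print(name,q.mean(0).round(1),s[i,4],"z",round(float(zz),4),"ctr",w.mean(0)[:2].round(4),"sides",np.linalg.norm(a).round(4),np.linalg.norm(c).round(4),"ang",np.degrees(np.arctan2(a[1],a[0])).round(1))
E
python3 - <<'E'
from h import *
z=np.load("top0.npz"); K,T=z["K"],z["T"]; P=cloud(K,T,z["d"]); Z=P[...,2]; im=z["im"]
r=np.s_[205:335,310:480]; a=([310,205],)
blobs((Z[r]>0.03)&(Z[r]<0.07),[310,205],"hi",Z,K,T)
blobs((Z[r]>0.006)&(Z[r]<0.07),[310,205],"plate",Z,K,T,200,.01)
blobs((im[r].max(-1)<45),[310,205],"dark",Z,K,T,200,.006)
s=cv2.imread("pics/side0.png")[225:335,220:380]
cv2.imwrite("pics/crop1.png",cv2.resize(s,None,fx=5,fy=5,interpolation=cv2.INTER_CUBIC))
E
```

```text
hi [327.6 237.2] 225 z 0.048 ctr [ 0.5825 -0.0355] sides 0.1071 0.0422 ang -23.1
hi [453.  230.4] 208 z 0.0494 ctr [ 0.5886 -0.2778] sides 0.0323 0.029 ang -84.4
hi [427.3 232.3] 170 z 0.0491 ctr [ 0.5846 -0.227 ] sides 0.0269 0.0295 ang -83.9
hi [398.7 234.4] 169 z 0.0491 ctr [ 0.5788 -0.1712] sides 0.0256 0.0323 ang -83.9
hi [376.4 235.7] 160 z 0.0491 ctr [ 0.5768 -0.1276] sides 0.0235 0.0293 ang -89.6
hi [374.6 305. ] 346 z 0.0383 ctr [ 0.4436 -0.1242] sides 0.0398 0.0363 ang -84.2
hi [467.  320.7] 351 z 0.0355 ctr [ 0.4137 -0.3048] sides 0.0404 0.0367 ang -76.2
plate [327.5 237.3] 226 z 0.01 ctr [ 0.5869 -0.0372] sides 0.1119 0.0441 ang -23.1
plate [406.6 235.3] 3103 z 0.01 ctr [ 0.583  -0.1968] sides 0.2234 0.0624 ang -85.6
plate [324.9 294.9] 334 z 0.01 ctr [ 0.4623 -0.0291] sides 0.0618 0.0242 ang -7.0
plate [374.1 305.1] 379 z 0.01 ctr [ 0.4423 -0.1303] sides 0.0376 0.0523 ang -0.4
plate [464.7 320.6] 445 z 0.01 ctr [ 0.4112 -0.3089] sides 0.0514 0.0392 ang -76.2
dark [319.  226.6] 851 z 0.006 ctr [ 0.5995 -0.0178] sides 0.041 0.0926 ang -89.5
dark [362.9 301.6] 1564 z 0.006 ctr [ 0.4479 -0.1103] sides 0.0838 0.0987 ang -7.1
```

View pics/crop1.png

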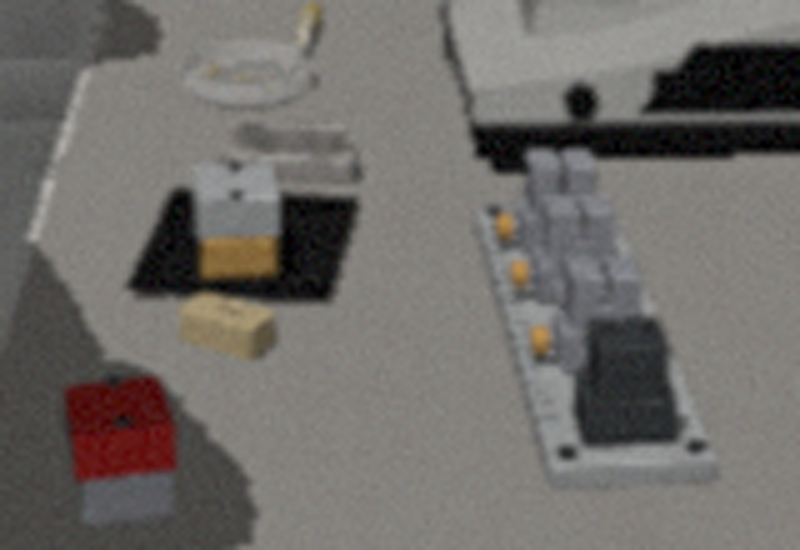

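Side crop: the brass block of the white gauge faces the camera (-y), the same way as the stop end of the rail, so no half turn is needed. The heights check out: jaw tops 49, gauge top 38–39. Plate measures 223x62 and tray 84x99. Next I move over the work for a close look.

Call:
{"name": "jog_arm", "arguments": {"moves": "0.42 -0.22 0 -0.19;0.84 -0.45 0 -0.38;0.84 -0.45 0 -0.57;0.84 -0.45 0 -0.76;0.84 -0.45 0 -0.79;0.84 -0.45 0 -0.79", "jaw": 1}}

```text
clock: 0.7
position: [0.3366, -0.3224, 0.2311]
tool_rot: [0.863, 0.505, -0.0, -0.0]
force: [-0.3, 0.3, 0.6]
gripper_width: 0.0857
grip_force: 0.0
```

```bash
cat >> h.py <<'E'
def go(x,y,z,yaw):
    "shift/turn fractions to bring the TCP to x,y,z with tool y line at yaw deg"
    o=env.observe(); M=R.from_quat(o["tool_rot"]).as_matrix(); d=M.T@(np.array([x,y,z])-o["position"])
    t=np.degrees(np.arctan2(M[1,1],M[0,1])); e=(t-yaw+90)%180-90
    print("pos",o["position"].round(4),"yaw",t.round(2),"clock",round(o["clock"],1),"F",o["force"].round(1),"-> ",(d/.2).round(4),"turn",(e/45).round(4))
E
python3 - <<'E'
from h import *
go(.45,-.17,.26,5.1); print(np.array(cams.get_calibration("wrist")["T_tool_cam"]).round(3), cams.get_calibration("wrist")["intrinsics"])
E
```

```text
pos [ 0.3366 -0.3224  0.2311] yaw -29.32 clock 0.7 F [-0.3  0.3  0.6] ->  [ 0.9418  0.1212 -0.1447] turn -0.7649
[[-0.    -0.964 -0.266  0.069]
 [ 1.    -0.     0.     0.   ]
 [-0.    -0.266  0.964 -0.143]
 [ 0.     0.     0.     1.   ]] [[359.60239354   0.         324.1834466 ]
 [  0.         359.60239354 239.57775836]
 [  0.           0.           1.        ]]
```

Call:
{"name": "jog_arm", "arguments": {"moves": "0.5 0.15 0.1 -0.19;1 0.39 0.3 -0.38;1 0.39 0.3 -0.57;1 0.39 0.3 -0.765;1 0.39 0.3 -0.765;1 0.39 0.3 -0.765;1 0.39 0.3 -0.765;1 0.39 0.3 -0.765"}}

```text
clock: 1.5
position: [0.5017, -0.1886, 0.1716]
tool_rot: [0.677, 0.736, -0.0, 0.0]
force: [-0.6, 0.1, 0.6]
gripper_width: 0.0856
grip_force: 0.0
```

```bash
python3 - <<'E'
from h import *
go(.51,-.16,.17,5.1)
K,T=cal("wrist"); im,d=cams.grab_frame("wrist"); np.savez("w1.npz",im=im,d=d,K=K,T=T); cv2.imwrite("pics/w1.png",im)
Z=cloud(K,T,d)[...,2]
blobs((Z>0.043)&(Z<0.06),[0,0],"hi",Z,K,T,200)
blobs((Z>0.03)&(Z<0.043),[0,0],"g",Z,K,T,300)
E
```

```text
pos [ 0.5017 -0.1886  0.1716] yaw 4.84 clock 1.5 F [-0.6  0.1  0.6] ->  [0.1389 0.0534 0.0078] turn -0.0058
hi [497.   19.1] 5228 z 0.0516 ctr [ 0.6191 -0.0361] sides 0.1496 0.0267 ang 4.8
hi [632.3  91.5] 406 z 0.0485 ctr [ 0.7045 -0.0696] sides 0.0116 0.0204 ang 4.8
hi [425.5 160. ] 517 z 0.0497 ctr [ 0.5708 -0.1281] sides 0.0211 0.0138 ang 94.2
hi [445.4 160.3] 517 z 0.0497 ctr [ 0.5851 -0.1271] sides 0.0206 0.0141 ang 94.5
hi [611.5 185.6] 771 z 0.0505 ctr [ 0.7085 -0.1347] sides 0.0253 0.0209 ang 4.8
hi [420.7 219.5] 473 z 0.0498 ctr [ 0.5744 -0.1716] sides 0.0141 0.0216 ang 4.8
hi [439.8 219.6] 470 z 0.0497 ctr [ 0.5887 -0.1704] sides 0.0141 0.0216 ang 4.8
hi [415.1 288.3] 416 z 0.0497 ctr [ 0.5784 -0.2271] sides 0.0236 0.0137 ang 93.5
hi [432.6 287.4] 381 z 0.0496 ctr [ 0.5927 -0.2262] sides 0.0229 0.0141 ang 94.7
hi [417.8 345.6] 852 z 0.0498 ctr [ 0.5889 -0.2773] sides 0.0262 0.0273 ang 4.8
g [437.6  29.3] 511 z 0.0375 ctr [ 0.5721 -0.0418] sides 0.0181 0.0647 ang 71.1
g [557.1  37.9] 655 z 0.0385 ctr [ 0.6564 -0.0388] sides 0.0056 0.1046 ang 97.3
g [618.1  93.5] 550 z 0.0355 ctr [ 0.7076 -0.0695] sides 0.0214 0.0235 ang 4.8
g [253.6 137.4] 2445 z 0.0387 ctr [ 0.4451 -0.1233] sides 0.0362 0.0369 ang 4.8
g [591.4 182.6] 424 z 0.0353 ctr [ 0.7058 -0.1341] sides 0.0236 0.0187 ang 86.6
g [412.1 330.5] 302 z 0.0365 ctr [ 0.5842 -0.2733] sides 0.0358 0.0235 ang 48.7
g [223.4 349.6] 774 z 0.0357 ctr [ 0.4197 -0.3018] sides 0.0289 0.0405 ang 12.2
```

View pics/w1.png

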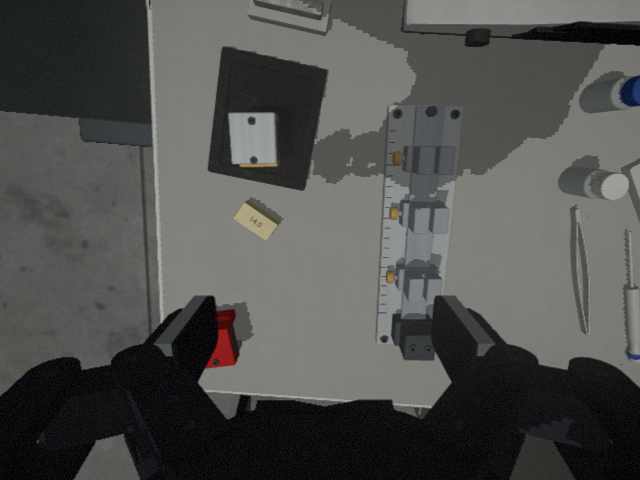

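Wrist view: gauge top at (253,137) in the tray, jaw tops at (435,160), (430,219), (424,288) and the stop at (417,345). I refine in metric coordinates and work out the grasp move.

```bash
cat >> h.py <<'E'
def metric(K,T,d,box,zlo,zhi,zp,name):
    "top-face mask in pixel box, contour cast on plane zp, min-area rectangle in mm"
    Z=cloud(K,T,d)[...,2]; m=np.zeros(Z.shape,np.uint8); u0,v0,u1,v1=box
    m[v0:v1,u0:u1]=((Z>zlo)&(Z<zhi))[v0:v1,u0:u1]; m=cv2.morphologyEx(m,cv2.MORPH_OPEN,np.ones((3,3)))
    v,u=np.where(m); w=ray(K,T,np.c_[u,v],zp)[:,:2]*1000
    r=cv2.minAreaRect(w.astype(np.float32)); print(name,"ctr",np.round(r[0],1),"size",np.round(r[1],1),"ang",round(r[2],1),"z",np.round(np.median(Z[m>0])*1000,1))
    return r
E
python3 - <<'E'
from h import *
for f,bs in(("w1",dict(g=(215,95,290,180),j3=(400,135,465,180),j2=(400,195,460,243),j1=(395,255,450,310),st=(395,320,440,370))),("top0",dict(g=(360,290,390,320),j3=(365,222,388,248),j2=(388,222,411,248),j1=(414,222,440,248),st=(441,216,465,245)))):
    z=np.load(f+".npz")
    for n,b in bs.items(): metric(z["K"],z["T"],z["d"],b,*((.034,.045,.039) if n=="g" else (.045,.055,.05)),f+n)
    K,T=z["K"],z["T"]; Z=cloud(K,T,z["d"])[...,2]
z=np.load("w1.npz"); im=z["im"]; m=((im.max(-1)<60)).astype(np.uint8)[40:195,200:335]; v,u=np.where(cv2.morphologyEx(m,cv2.MORPH_OPEN,np.ones((5,5))))
print("tray",cv2.minAreaRect((ray(z["K"],z["T"],np.c_[u+200,v+40],.005)[:,:2]*1000).astype(np.float32)))
go(.4445,-.1237,.01,5.8)
E
```

```text
w1g ctr [ 445.  -123.2] size [34.4 36.1] ang 4.8 z 38.7
w1j3 ctr [ 578.2 -127.4] size [26.9 19.7] ang 4.8 z 49.8
w1j2 ctr [ 581.7 -171.3] size [26.8 20. ] ang 4.8 z 49.8
w1j1 ctr [ 585.8 -227.1] size [27.  20.5] ang 4.8 z 49.8
w1st ctr [ 589.6 -277.5] size [26.5 25.3] ang 4.8 z 49.9
top0g ctr [ 443.6 -124.4] size [34.1 37.2] ang 5.4 z 38.3
top0j3 ctr [ 577.7 -128.4] size [25.4 19.6] ang 0.3 z 49.5
top0j2 ctr [ 581.3 -172.2] size [25.8 20.7] ang 4.8 z 49.6
top0j1 ctr [ 586.2 -228.5] size [25.5 19.8] ang 0.4 z 50.0
top0st ctr [ 589.5 -279.8] size [23.6 23.9] ang 0.4 z 50.1
tray ((447.774169921875, -109.87982177734375), (97.86885070800781, 83.72955322265625), 83.3109130859375)
pos [ 0.5017 -0.1886  0.1718] yaw 4.84 clock 1.6 F [-1.3 -0.6  0.7] ->  [ 0.3479 -0.2579  0.8087] turn -0.0213
```

Call:
{"name": "jog_arm", "arguments": {"moves": "0.2 -0.15 0.1 -0.01;0.348 -0.257 0.2 -0.01;0.348 -0.257 0.4 -0.01;0.348 -0.257 0.5 -0.01;0.348 -0.257 0.6 -0.01;0.348 -0.257 0.7 -0.01;0.348 -0.257 0.76 -0.01;0.348 -0.257 0.809 -0.01;0.348 -0.257 0.809 -0.01;0.348 -0.257 0.809 -0.01"}}

```text
clock: 2.55
position: [0.4455, -0.1227, 0.0101]
tool_rot: [0.673, 0.74, 0.0, 0.0]
force: [-0.4, -0.3, 0.0]
gripper_width: 0.0855
grip_force: 0.0
```

```bash
python3 - <<'E'
from h import *
go(.4450,-.1235,.01,5.3)
K,T=cal("wrist"); im,d=cams.grab_frame("wrist"); np.savez("w2.npz",im=im,d=d,K=K,T=T); cv2.imwrite("pics/w2.png",im)
E
```

```text
pos [ 0.4455 -0.1227  0.0101] yaw 5.42 clock 2.5 F [-0.4 -0.3  0. ] ->  [-0.0039 -0.0026  0.0003] turn 0.0027
```

View pics/w2.png

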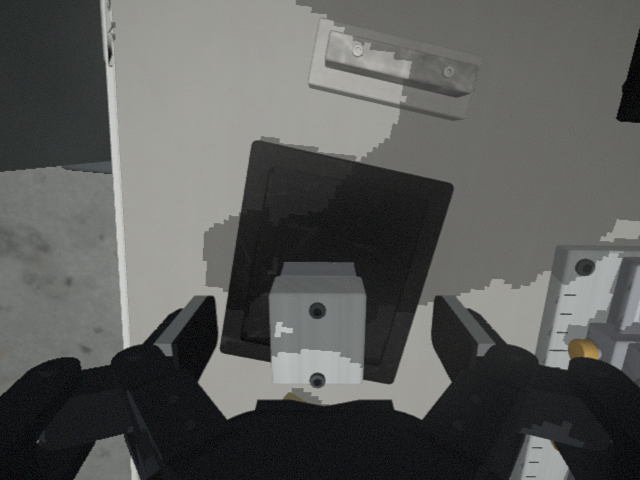

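The gauge sits centred between the pads, its top at (317,345) between fingers at 215 and 435. Closing the gripper.

Call:
{"name": "jog_arm", "arguments": {"moves": "0 0 0 0;0 0 0 0;0 0 0 0;0 0 0 0;0 0 0 0;0 0 0 0;0 0 0 0;0 0 0 0;0 0 0 0;0 0 0 0;0 0 -0.02 0;0 0 -0.05 0;0 0 -0.1 0;0 0 -0.2 0;0 0 -0.3 0;0 0 -0.4 0;0 0 -0.45 0;0 0 -0.45 0", "jaw": 0}}

```text
clock: 4.4
position: [0.4462, -0.1226, 0.1011]
tool_rot: [0.673, 0.74, 0.001, 0.001]
force: [-0.3, 0.3, -2.6]
gripper_width: 0.0331
grip_force: 59.7
```

```bash
python3 - <<'E'
from h import *
o=env.observe(); print(o["gripper_width"],o["grip_force"])
# gauge body centre to be gauge x 1.5; jaw centre wanted at gauge x 2
u=np.array([-.075,.9972]); j1=np.array([.5858,-.2271])
K,T=cal("wrist"); im,d=cams.grab_frame("wrist"); np.savez("w3.npz",im=im,d=d,K=K,T=T)
M=R.from_quat(o["tool_rot"]).as_matrix(); tz=o["position"][2]
Z=cloud(K,T,d)[...,2]; m=np.zeros(Z.shape,bool); m[240:400,255:380]=True
h=Z[m]; print(np.histogram((h-tz)*1000,bins=np.arange(-10,40,4)))
zt=np.median(h[(h-tz>.02)&(h-tz<.034)]); print("top",zt-tz)
r=metric(K,T,d,(265,200,375,410),zt-.004,zt+.004,zt,"g")
print("in tool",(M.T@(np.append(np.array(r[0])/1000,zt)-o["position"]))*1000)
t=j1+u*-.0005; go(t[0],t[1],.085,4.3)
cv2.imwrite("pics/w3.png",im)
E
```

```text
0.03308196201676943 59.742005467414856
(array([   0,  127,  242,  266,  372,  413,  472,  493,  522, 8580,  738,
        594]), array([-10,  -6,  -2,   2,   6,  10,  14,  18,  22,  26,  30,  34,  38]))
top 0.028729890130535687
g ctr [ 445.7 -123.2] size [38.  39.3] ang 5.4 z 129.9
in tool [ -0.60852225  -0.48979256 -28.73075943]
pos [ 0.4455 -0.1225  0.0999] yaw 5.45 clock 4.5 F [ 1.   0.7 -2.9] ->  [-0.5899  0.6486  0.0754] turn 0.0255
```

View pics/w3.png

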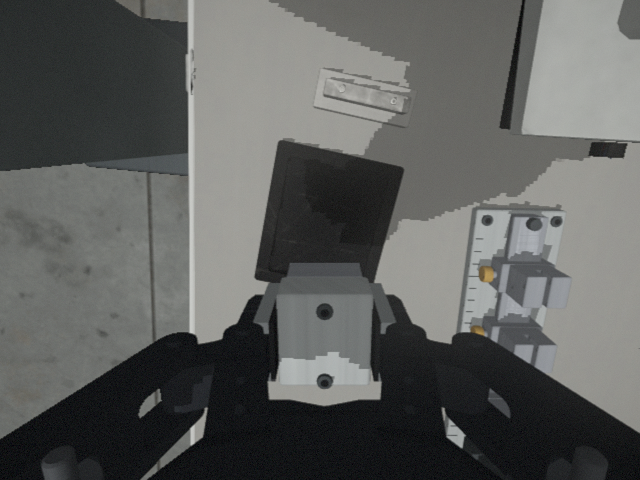

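Gauge is held square, top at (325,325) and 28.7 mm above the TCP, so the feet are at TCP −7.3 mm. Move over jaw 1.

Call:
{"name": "jog_arm", "arguments": {"moves": "-0.03 0.03 0 0.0255;-0.12 0.13 0 0.0255;-0.24 0.26 0 0.0255;-0.36 0.39 0 0.0255;-0.47 0.51 0 0.0255;-0.54 0.6 0 0.0255;-0.575 0.64 0.03 0.0255;-0.587 0.6486 0.06 0.0255;-0.587 0.6486 0.075 0.0255;-0.587 0.6486 0.075 0.0255;-0.587 0.6486 0.075 0.0255"}}

```text
clock: 5.55
position: [0.5847, -0.2263, 0.0846]
tool_rot: [0.68, 0.733, -0.0, -0.0]
force: [-0.1, -0.4, -1.5]
gripper_width: 0.033
grip_force: 60.0
```

```bash
python3 - <<'E'
from h import *
go(.5858,-.2271,.041,4.3)
K,T=cal("wrist"); im,d=cams.grab_frame("wrist"); np.savez("w4.npz",im=im,d=d,K=K,T=T); cv2.imwrite("pics/w4.png",im)
E
```

```text
pos [ 0.5847 -0.2263  0.0846] yaw 4.32 clock 5.5 F [-0.1 -0.4 -1.5] ->  [-0.0044  0.0054  0.218 ] turn 0.0004
```

View pics/w4.png

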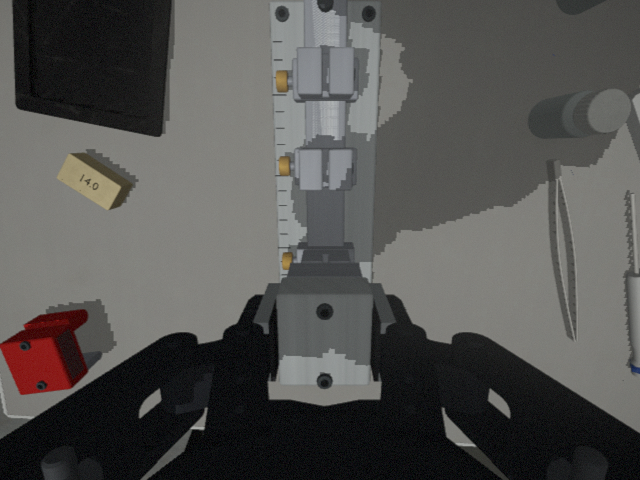

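Over jaw 1: the hook is at (320,268), just past the jaw, and yaw is aligned with the rail. Lower slowly.

Call:
{"name": "jog_arm", "arguments": {"moves": "-0.004 0.005 0.04 0;-0.004 0.005 0.08 0;-0.004 0.005 0.11 0;-0.004 0.005 0.125 0;-0.004 0.005 0.135 0;-0.004 0.005 0.14 0;-0.004 0.005 0.145 0;-0.004 0.005 0.15 0;-0.004 0.005 0.15 0"}}

```text
clock: 6.5
position: [0.5866, -0.2276, 0.0545]
tool_rot: [0.68, 0.733, 0.0, 0.0]
force: [0.3, -0.8, -0.7]
gripper_width: 0.0328
grip_force: 60.0
```

Call:
{"name": "jog_arm", "arguments": {"moves": "0 0 0.01 0;0 0 0.02 0;0 0 0.03 0;0 0 0.04 0;0 0 0.05 0;0 0 0.06 0;0 0 0.067 0;0 0 0.067 0;0 0 0.067 0"}}

```text
clock: 7.4
position: [0.5865, -0.2276, 0.0411]
tool_rot: [0.68, 0.733, -0.0, -0.0]
force: [-0.1, 0.9, -1.9]
gripper_width: 0.0329
grip_force: 60.0
```

```bash
python3 - <<'E'
from h import *
go(.5858,-.2271,.041,4.3); print(env.observe()["force"])
E
```

```text
pos [ 0.5865 -0.2276  0.0411] yaw 4.3 clock 7.4 F [-0.1  0.9 -1.9] ->  [ 0.0029 -0.0032  0.0005] turn 0.0
[-0.1362355   0.85364353 -1.88304397]
```

Call:
{"name": "jog_arm", "arguments": {"moves": "-0.005 0 0 0;-0.01 0 0 0;-0.015 0 0 0;-0.02 0 0 0;-0.025 0 0 0;-0.03 0 0 0;-0.035 0 0 0;-0.04 0 0 0;-0.045 0 0 0;-0.05 0 0 0;-0.055 0 0 0;-0.06 0 0 0;-0.065 0 0 0;-0.065 0 0 0"}}

```text
clock: 8.8
position: [0.5874, -0.2383, 0.0411]
tool_rot: [0.68, 0.734, 0.002, -0.002]
force: [-0.0, 8.5, 1.0]
gripper_width: 0.0333
grip_force: 60.1
```

Call:
{"name": "jog_arm", "arguments": {"moves": "-0.001 0 0 0;-0.002 0 0 0;-0.003 0 0 0;-0.004 0 0 0;-0.005 0 0 0"}}

```text
clock: 9.3
position: [0.5875, -0.2391, 0.0411]
tool_rot: [0.68, 0.734, 0.002, -0.002]
force: [-0.8, 8.5, 1.9]
gripper_width: 0.0332
grip_force: 60.1
```

Call:
{"name": "jog_arm", "arguments": {"moves": "-0.002 0 0 0;-0.004 0 0 0;-0.006 0 0 0;-0.008 0 0 0"}}

```text
clock: 9.7
position: [0.5876, -0.2407, 0.0411]
tool_rot: [0.68, 0.734, 0.002, -0.002]
force: [-0.2, 10.4, 1.6]
gripper_width: 0.033
grip_force: 60.1
```

Call:
{"name": "jog_arm", "arguments": {"moves": "-0.001 0 0 0;-0.002 0 0 0;-0.003 0 0 0;-0.004 0 0 0;-0.005 0 0 0"}}

```text
clock: 10.2
position: [0.5877, -0.2418, 0.0411]
tool_rot: [0.68, 0.734, 0.002, -0.002]
force: [-0.6, 8.7, 0.7]
gripper_width: 0.0331
grip_force: 60.1
```

Call:
{"name": "jog_arm", "arguments": {"moves": "-0.001 0 0 0;-0.002 0 0 0;-0.003 0 0 0;-0.004 0 0 0;-0.005 0 0 0"}}

```text
clock: 10.7
position: [0.5878, -0.2427, 0.0411]
tool_rot: [0.68, 0.734, 0.002, -0.002]
force: [-0.8, 9.1, 0.8]
gripper_width: 0.0333
grip_force: 60.1
```

Call:
{"name": "jog_arm", "arguments": {"moves": "-0.001 0 0 0;-0.002 0 0 0;-0.003 0 0 0;-0.004 0 0 0"}}

```text
clock: 11.1
position: [0.5878, -0.2435, 0.0411]
tool_rot: [0.68, 0.734, 0.002, -0.002]
force: [-0.3, 8.5, 1.5]
gripper_width: 0.033
grip_force: 60.1
```

Call:
{"name": "jog_arm", "arguments": {"moves": "-0.001 0 0 0;-0.002 0 0 0;-0.003 0 0 0;-0.004 0 0 0"}}

```text
clock: 11.5
position: [0.5879, -0.2443, 0.0412]
tool_rot: [0.68, 0.734, 0.002, -0.002]
force: [-0.0, 8.6, 1.4]
gripper_width: 0.0328
grip_force: 60.1
```

Call:
{"name": "jog_arm", "arguments": {"moves": "-0.001 0 0 0;-0.002 0 0 0;-0.003 0 0 0;-0.004 0 0 0"}}

```text
clock: 11.9
position: [0.588, -0.2451, 0.0412]
tool_rot: [0.68, 0.734, 0.002, -0.002]
force: [-0.6, 8.6, 1.1]
gripper_width: 0.0333
grip_force: 60.1
```

Call:
{"name": "jog_arm", "arguments": {"moves": "-0.001 0 0 0;-0.002 0 0 0;-0.003 0 0 0;-0.004 0 0 0"}}

```text
clock: 12.3
position: [0.5879, -0.2454, 0.0411]
tool_rot: [0.679, 0.734, 0.002, -0.002]
force: [-0.7, 10.5, 2.1]
gripper_width: 0.0329
grip_force: 60.2
```

Movement stalled and force rose: the block is bearing. One more small step confirms it.

Call:
{"name": "jog_arm", "arguments": {"moves": "-0.001 0 0 0;-0.002 0 0 0;-0.002 0 0 0"}}

```text
clock: 12.6
position: [0.588, -0.2453, 0.0411]
tool_rot: [0.679, 0.734, 0.002, -0.002]
force: [-1.1, 13.0, 2.3]
gripper_width: 0.0333
grip_force: 60.3
```

```bash
python3 - <<'E'
from h import *
go(.5817,-.1713,.085,4.3)
E
```

```text
pos [ 0.588  -0.2453  0.0411] yaw 4.42 clock 12.6 F [-1.1 13.   2.3] ->  [ 0.373  -0.0026 -0.217 ] turn 0.0027
```

Block bears on the stop at about 4 N and the jaw is set. Back off to the slot middle, lift, and check that the gauge did not shift in the grip.

Call:
{"name": "jog_arm", "arguments": {"moves": "0.005 0 0 0;0.01 0 0 0;0.015 0 0 0;0.02 0 0 0;0.023 0 0 0;0.023 0 0 0;0.023 0 0 0;0.023 0 -0.02 0;0.023 0 -0.05 0;0.023 0 -0.1 0;0.023 0 -0.15 0;0.023 0 -0.2 0;0.023 0 -0.22 0;0.023 0 -0.22 0"}}

```text
clock: 14.0
position: [0.5883, -0.2444, 0.0863]
tool_rot: [0.68, 0.733, 0.0, 0.001]
force: [0.3, 0.7, -1.9]
gripper_width: 0.0329
grip_force: 60.0
```

```bash
python3 - <<'E'
from h import *
go(.5817,-.1713,.085,4.3)
K,T=cal("wrist"); im,d=cams.grab_frame("wrist"); np.savez("w5.npz",im=im,d=d,K=K,T=T); cv2.imwrite("pics/w5.png",im)
g=cv2.cvtColor(im,6)
for f in("w3","w4"):
    a=cv2.cvtColor(np.load(f+".npz")["im"],6)
    for(u,v)in((324,312),(324,381)):
        r=cv2.matchTemplate(g[v-25:v+25,u-25:u+25],a[v-12:v+12,u-12:u+12],cv2.TM_CCOEFF_NORMED); _,s,_,l=cv2.minMaxLoc(r); print(f,s,l[0]-13,l[1]-13)
for n,b in dict(j3=(240,0,400,130),j2=(240,60,400,240)).items(): pass
Z=cloud(K,T,d)[...,2]; blobs((Z>0.046)&(Z<0.054),[0,0],"hi",Z,K,T,200)
E
```

```text
pos [ 0.5883 -0.2444  0.0863] yaw 4.31 clock 14.0 F [ 0.3  0.7 -1.9] ->  [ 0.3669 -0.0057  0.0064] turn 0.0001
w3 0.9946263432502747 0 0
w3 0.9745822548866272 0 0
w4 0.9948834180831909 0 0
w4 0.9790986180305481 0 0
hi [303.8  27.1] 1329 z 0.0499 ctr [ 0.5719 -0.1289] sides 0.0118 0.0206 ang 4.3
hi [336.4  27. ] 1322 z 0.0499 ctr [ 0.5863 -0.1278] sides 0.0113 0.0206 ang 4.3
hi [605.8  68.9] 1893 z 0.0507 ctr [ 0.7098 -0.1356] sides 0.0233 0.021 ang 4.3
hi [305.4 129.8] 1037 z 0.0499 ctr [ 0.575  -0.1723] sides 0.0117 0.0196 ang 4.3
hi [335.5 129.9] 1031 z 0.0499 ctr [ 0.5897 -0.1712] sides 0.0117 0.0196 ang 4.3
hi [307.6 257.5] 218 z 0.0497 ctr [ 0.5801 -0.2357] sides 0.0115 0.0061 ang 4.3
hi [334.6 257.5] 220 z 0.0497 ctr [ 0.5942 -0.2346] sides 0.0115 0.0061 ang 4.3
```

Call:
{"name": "jog_arm", "arguments": {"moves": "0.02 0 0 0;0.07 0 0 0;0.14 0 0 0;0.22 0 0 0;0.29 0 0 0;0.335 0 0 0;0.355 -0.004 0 0;0.361 -0.005 0 0;0.361 -0.005 0 0;0.361 -0.005 0 0;0.361 -0.005 0 0"}}

```text
clock: 15.15
position: [0.5814, -0.1727, 0.085]
tool_rot: [0.68, 0.733, -0.0, 0.0]
force: [-0.4, -0.4, -1.2]
gripper_width: 0.033
grip_force: 60.0
```

```bash
python3 - <<'E'
from h import *
go(.5821,-.1725,.0545,4.3)
E
```

```text
pos [ 0.5814 -0.1727  0.085 ] yaw 4.26 clock 15.2 F [-0.4 -0.4 -1.2] ->  [0.0009 0.0038 0.1527] turn -0.0008
```

Call:
{"name": "jog_arm", "arguments": {"moves": "0.001 0.003 0.04 0;0.001 0.003 0.08 0;0.001 0.003 0.11 0;0.001 0.003 0.125 0;0.001 0.003 0.135 0;0.001 0.003 0.14 0;0.001 0.003 0.145 0;0.001 0.003 0.153 0;0.001 0.003 0.153 0"}}

```text
clock: 16.05
position: [0.5819, -0.172, 0.0545]
tool_rot: [0.68, 0.733, -0.0, 0.0]
force: [-0.4, -0.1, -1.5]
gripper_width: 0.0328
grip_force: 60.0
```

Call:
{"name": "jog_arm", "arguments": {"moves": "0 0 0.01 0;0 0 0.02 0;0 0 0.03 0;0 0 0.04 0;0 0 0.05 0;0 0 0.06 0;0 0 0.067 0;0 0 0.067 0;0 0 0.067 0"}}

```text
clock: 16.95
position: [0.5819, -0.172, 0.0411]
tool_rot: [0.68, 0.733, -0.0, -0.0]
force: [-0.4, -0.7, -1.5]
gripper_width: 0.0328
grip_force: 60.0
```

Call:
{"name": "jog_arm", "arguments": {"moves": "-0.005 0 0 0;-0.01 0 0 0;-0.016 0 0 0;-0.024 0 0 0;-0.032 0 0 0;-0.04 0 0 0;-0.05 0 0 0;-0.06 0 0 0;-0.07 0 0 0;-0.08 0 0 0;-0.09 0 0 0;-0.1 0 0 0;-0.11 0 0 0;-0.12 0 0 0;-0.13 0 0 0;-0.14 0 0 0;-0.15 0 0 0;-0.158 0 0 0;-0.165 0 0 0;-0.165 0 0 0"}}

```text
clock: 18.95
position: [0.5844, -0.2028, 0.0411]
tool_rot: [0.68, 0.734, 0.002, -0.002]
force: [-0.8, 8.4, 1.2]
gripper_width: 0.0331
grip_force: 60.0
```

Call:
{"name": "jog_arm", "arguments": {"moves": "-0.004 0 0 0;-0.008 0 0 0;-0.012 0 0 0;-0.016 0 0 0;-0.02 0 0 0;-0.024 0 0 0;-0.027 0 0 0;-0.03 0 0 0;-0.03 0 0 0"}}

```text
clock: 19.85
position: [0.5848, -0.2086, 0.0411]
tool_rot: [0.68, 0.734, 0.002, -0.002]
force: [0.0, 9.1, 0.8]
gripper_width: 0.033
grip_force: 60.0
```

Call:
{"name": "jog_arm", "arguments": {"moves": "-0.001 0 0 0;-0.002 0 0 0;-0.003 0 0 0;-0.004 0 0 0"}}

```text
clock: 20.25
position: [0.5848, -0.2093, 0.0411]
tool_rot: [0.679, 0.734, 0.002, -0.002]
force: [-0.2, 9.7, 0.3]
gripper_width: 0.0331
grip_force: 60.0
```

Call:
{"name": "jog_arm", "arguments": {"moves": "-0.001 0 0 0;-0.002 0 0 0;-0.003 0 0 0;-0.004 0 0 0"}}

```text
clock: 20.65
position: [0.5849, -0.2101, 0.0411]
tool_rot: [0.679, 0.734, 0.002, -0.002]
force: [-0.5, 8.3, 0.5]
gripper_width: 0.0329
grip_force: 60.0
```

Call:
{"name": "jog_arm", "arguments": {"moves": "-0.001 0 0 0;-0.002 0 0 0;-0.003 0 0 0;-0.004 0 0 0;-0.004 0 0 0"}}

```text
clock: 21.15
position: [0.585, -0.2109, 0.0411]
tool_rot: [0.68, 0.734, 0.002, -0.002]
force: [-0.4, 9.6, 0.1]
gripper_width: 0.0333
grip_force: 60.0
```

Call:
{"name": "jog_arm", "arguments": {"moves": "-0.001 0 0 0;-0.002 0 0 0;-0.003 0 0 0;-0.003 0 0 0"}}

```text
clock: 21.55
position: [0.585, -0.2113, 0.0411]
tool_rot: [0.679, 0.734, 0.002, -0.002]
force: [0.5, 9.3, 0.4]
gripper_width: 0.0332
grip_force: 60.0
```

Call:
{"name": "jog_arm", "arguments": {"moves": "-0.001 0 0 0;-0.002 0 0 0;-0.002 0 0 0"}}

```text
clock: 21.85
position: [0.585, -0.2114, 0.0411]
tool_rot: [0.679, 0.734, 0.002, -0.002]
force: [-0.4, 11.3, 0.5]
gripper_width: 0.0332
grip_force: 60.1
```

Call:
{"name": "jog_arm", "arguments": {"moves": "-0.001 0 0 0;-0.002 0 0 0;-0.002 0 0 0"}}

```text
clock: 22.15
position: [0.585, -0.2114, 0.0411]
tool_rot: [0.679, 0.734, 0.002, -0.002]
force: [-0.9, 12.0, 1.4]
gripper_width: 0.033
grip_force: 60.2
```

Stalled exactly at the predicted -0.2114, block at about 3 N. Back off and lift.

Call:
{"name": "jog_arm", "arguments": {"moves": "0.005 0 0 0;0.01 0 0 0;0.015 0 0 0;0.02 0 0 0;0.023 0 0 0;0.023 0 0 0;0.023 0 0 0;0.023 0 -0.02 0;0.023 0 -0.05 0;0.023 0 -0.1 0;0.023 0 -0.15 0;0.023 0 -0.2 0;0.023 0 -0.22 0;0.023 0 -0.22 0"}}

```text
clock: 23.55
position: [0.5854, -0.2103, 0.0863]
tool_rot: [0.68, 0.733, 0.0, 0.001]
force: [-0.8, 0.1, -1.7]
gripper_width: 0.0327
grip_force: 60.0
```

```bash
python3 - <<'E'
from h import *
go(.5788,-.1289,.085,4.3)
K,T=cal("wrist"); im,d=cams.grab_frame("wrist"); np.savez("w6.npz",im=im,d=d,K=K,T=T)
Z=cloud(K,T,d)[...,2]; blobs((Z>0.046)&(Z<0.054),[0,0],"hi",Z,K,T,200)
E
```

```text
pos [ 0.5854 -0.2103  0.0863] yaw 4.3 clock 23.6 F [-0.8  0.1 -1.7] ->  [ 0.4084 -0.0022  0.0062] turn 0.0001
hi [626.5   7.2] 416 z 0.0502 ctr [ 0.7085 -0.0768] sides 0.0131 0.0071 ang 4.3
hi [306.  107.9] 1109 z 0.0499 ctr [ 0.5716 -0.1284] sides 0.012 0.0199 ang 4.3
hi [336.6 107.8] 1085 z 0.0499 ctr [ 0.5864 -0.1273] sides 0.0115 0.0199 ang 4.3
hi [591.9 145.7] 1610 z 0.0507 ctr [ 0.7097 -0.1351] sides 0.0227 0.0209 ang 4.3
hi [307.8 257.6] 218 z 0.0496 ctr [ 0.5774 -0.2019] sides 0.012 0.0055 ang 4.3
hi [335.4 257.6] 216 z 0.0496 ctr [ 0.5918 -0.2005] sides 0.0115 0.0061 ang 4.3
hi [322.2 393.8] 743 z 0.05 ctr [ 0.5909 -0.2848] sides 0.0261 0.0124 ang 4.2
```

Call:
{"name": "jog_arm", "arguments": {"moves": "0.02 0 0 0;0.07 0 0 0;0.14 0 0 0;0.22 0 0 0;0.3 0 0 0;0.36 0 0 0;0.395 0 0 0;0.409 -0.001 0 0;0.409 -0.001 0 0;0.409 -0.001 0.003 0;0.409 -0.001 0.006 0"}}

```text
clock: 24.7
position: [0.5785, -0.129, 0.0838]
tool_rot: [0.68, 0.733, 0.0, 0.0]
force: [-0.0, 0.2, -1.8]
gripper_width: 0.033
grip_force: 60.0
```

```bash
python3 - <<'E'
from h import *
go(.5788,-.1287,.0545,4.3)
E
```

```text
pos [ 0.5785 -0.129   0.0838] yaw 4.26 clock 24.7 F [-0.   0.2 -1.8] ->  [0.0016 0.0015 0.1466] turn -0.0008
```

Call:
{"name": "jog_arm", "arguments": {"moves": "0.001 0.001 0.04 0;0.001 0.001 0.08 0;0.001 0.001 0.105 0;0.001 0.001 0.12 0;0.001 0.001 0.13 0;0.001 0.001 0.135 0;0.001 0.001 0.14 0;0.001 0.001 0.147 0;0.001 0.001 0.147 0"}}

```text
clock: 25.6
position: [0.5786, -0.1283, 0.0545]
tool_rot: [0.68, 0.733, 0.0, 0.0]
force: [-0.0, 0.8, -0.3]
gripper_width: 0.0331
grip_force: 60.0
```

Call:
{"name": "jog_arm", "arguments": {"moves": "0 0 0.01 0;0 0 0.02 0;0 0 0.03 0;0 0 0.04 0;0 0 0.05 0;0 0 0.06 0;0 0 0.067 0;0 0 0.067 0;0 0 0.067 0"}}

```text
clock: 26.5
position: [0.5786, -0.1283, 0.0411]
tool_rot: [0.68, 0.733, -0.0, -0.0]
force: [-0.7, 0.4, -2.1]
gripper_width: 0.0332
grip_force: 60.0
```

Call:
{"name": "jog_arm", "arguments": {"moves": "-0.005 0 0 0;-0.01 0 0 0;-0.016 0 0 0;-0.024 0 0 0;-0.032 0 0 0;-0.04 0 0 0;-0.05 0 0 0;-0.06 0 0 0;-0.07 0 0 0;-0.08 0 0 0;-0.09 0 0 0;-0.1 0 0 0;-0.11 0 0 0;-0.12 0 0 0;-0.13 0 0 0;-0.14 0 0 0;-0.15 0 0 0;-0.158 0 0 0;-0.165 0 0 0;-0.165 0 0 0"}}

```text
clock: 28.5
position: [0.581, -0.1591, 0.0411]
tool_rot: [0.68, 0.734, 0.002, -0.002]
force: [0.5, 8.3, -0.4]
gripper_width: 0.033
grip_force: 60.0
```

Call:
{"name": "jog_arm", "arguments": {"moves": "-0.006 0 0 0;-0.012 0 0 0;-0.02 0 0 0;-0.028 0 0 0;-0.036 0 0 0;-0.044 0 0 0;-0.052 0 0 0;-0.06 0 0 0;-0.066 0 0 0;-0.07 0 0 0;-0.07 0 0 0"}}

```text
clock: 29.6
position: [0.5821, -0.1729, 0.0411]
tool_rot: [0.68, 0.734, 0.002, -0.002]
force: [0.2, 8.1, -0.7]
gripper_width: 0.0327
grip_force: 60.0
```

4.6 mm remain; predicted contact is at -0.1775.

Call:
{"name": "jog_arm", "arguments": {"moves": "-0.002 0 0 0;-0.004 0 0 0;-0.006 0 0 0;-0.008 0 0 0;-0.01 0 0 0;-0.012 0 0 0;-0.014 0 0 0;-0.014 0 0 0"}}

```text
clock: 30.4
position: [0.5823, -0.1756, 0.0411]
tool_rot: [0.68, 0.734, 0.002, -0.002]
force: [-1.2, 9.3, -0.2]
gripper_width: 0.0331
grip_force: 60.0
```

Call:
{"name": "jog_arm", "arguments": {"moves": "-0.001 0 0 0;-0.002 0 0 0;-0.003 0 0 0;-0.004 0 0 0;-0.004 0 0 0"}}

```text
clock: 30.9
position: [0.5824, -0.1764, 0.0411]
tool_rot: [0.679, 0.734, 0.002, -0.002]
force: [-1.2, 9.0, 0.1]
gripper_width: 0.0324
grip_force: 60.0
```

Call:
{"name": "jog_arm", "arguments": {"moves": "-0.001 0 0 0;-0.002 0 0 0;-0.003 0 0 0;-0.004 0 0 0;-0.004 0 0 0"}}

```text
clock: 31.4
position: [0.5824, -0.1772, 0.0411]
tool_rot: [0.68, 0.734, 0.002, -0.002]
force: [-0.9, 8.5, 0.6]
gripper_width: 0.0329
grip_force: 60.0
```

Call:
{"name": "jog_arm", "arguments": {"moves": "-0.001 0 0 0;-0.002 0 0 0;-0.003 0 0 0;-0.003 0 0 0"}}

```text
clock: 31.8
position: [0.5824, -0.1774, 0.0411]
tool_rot: [0.679, 0.734, 0.002, -0.002]
force: [0.4, 9.9, 0.6]
gripper_width: 0.0331
grip_force: 60.0
```

Call:
{"name": "jog_arm", "arguments": {"moves": "-0.001 0 0 0;-0.002 0 0 0;-0.003 0 0 0;-0.003 0 0 0"}}

```text
clock: 32.2
position: [0.5824, -0.1774, 0.0411]
tool_rot: [0.679, 0.734, 0.002, -0.002]
force: [-0.7, 12.0, 1.4]
gripper_width: 0.0331
grip_force: 60.1
```

Third jaw set, about 3 N on the block. Back off, lift, and go to the tray.

Call:
{"name": "jog_arm", "arguments": {"moves": "0.005 0 0 0;0.01 0 0 0;0.015 0 0 0;0.02 0 0 0;0.023 0 0 0;0.023 0 0 0;0.023 0 0 0;0.023 0 -0.02 0;0.023 0 -0.05 0;0.023 0 -0.1 0;0.023 0 -0.15 0;0.023 0 -0.2 0;0.023 0 -0.25 0;0.023 0 -0.25 0"}}

```text
clock: 33.6
position: [0.5833, -0.1765, 0.0934]
tool_rot: [0.68, 0.733, 0.001, 0.001]
force: [0.1, 0.2, -2.0]
gripper_width: 0.0332
grip_force: 60.0
```

```bash
python3 - <<'E'
from h import *
go(.4478,-.1085,.06,4.3)
E
```

```text
pos [ 0.5833 -0.1765  0.0934] yaw 4.3 clock 33.6 F [ 0.1  0.2 -2. ] ->  [ 0.3901 -0.6506  0.1643] turn 0.0001
```

Call:
{"name": "jog_arm", "arguments": {"moves": "0.02 -0.03 0 0;0.07 -0.12 0 0;0.14 -0.24 0 0;0.22 -0.36 0 0;0.3 -0.48 0 0;0.35 -0.57 0 0;0.38 -0.63 0.03 0;0.39 -0.65 0.08 0;0.39 -0.65 0.13 0;0.39 -0.65 0.164 0;0.39 -0.65 0.164 0;0.39 -0.65 0.164 0"}}

```text
clock: 34.8
position: [0.447, -0.1083, 0.0579]
tool_rot: [0.68, 0.733, -0.0, -0.0]
force: [-0.3, 0.0, -0.7]
gripper_width: 0.033
grip_force: 60.0
```

```bash
python3 - <<'E'
from h import *
go(.4478,-.1085,.0105,4.3)
K,T=cal("wrist"); im,d=cams.grab_frame("wrist"); cv2.imwrite("pics/w7.png",im)
Z=cloud(K,T,d)[...,2]; blobs((Z>0.046)&(Z<0.054),[0,0],"hi",Z,K,T,200)
E
```

```text
pos [ 0.447  -0.1083  0.0579] yaw 4.29 clock 34.8 F [-0.3  0.  -0.7] ->  [-0.0011  0.0039  0.2371] turn -0.0002
hi [612.4  87.2] 8755 z 0.0487 ctr [ 0.5517 -0.0119] sides 0.0248 0.0618 ang 4.3
```

View pics/w7.png

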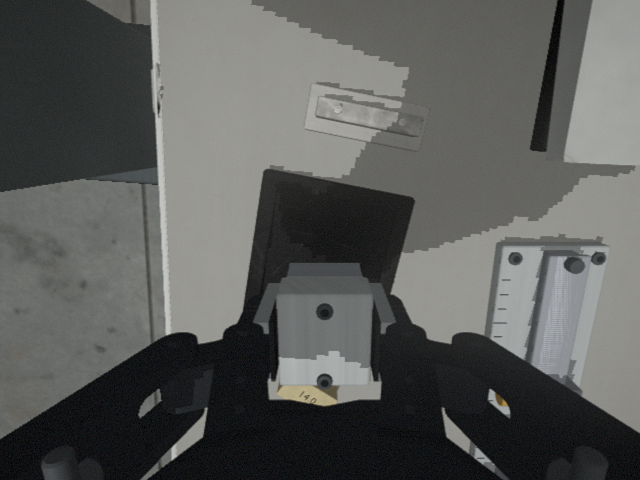

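The gauge (325,325) is over the tray, which spans (265–413, 170–…). Lower gently.

Call:
{"name": "jog_arm", "arguments": {"moves": "0 0.002 0.04 0;0 0.002 0.08 0;0 0.002 0.12 0;0 0.002 0.16 0;0 0.002 0.19 0;0 0.002 0.21 0;0 0.002 0.22 0;0 0.002 0.225 0;0 0.002 0.23 0;0 0.002 0.234 0;0 0.002 0.237 0;0 0.002 0.237 0;0 0.002 0.237 0"}}

```text
clock: 36.15
position: [0.4472, -0.1081, 0.011]
tool_rot: [0.68, 0.733, 0.0, 0.0]
force: [0.4, -0.1, -2.1]
gripper_width: 0.0329
grip_force: 60.0
```

Call:
{"name": "jog_arm", "arguments": {"moves": "0 0 0.001 0;0 0 0.002 0;0 0 0.003 0;0 0 0.004 0;0 0 0.005 0;0 0 0.006 0;0 0 0.006 0"}}

```text
clock: 36.85
position: [0.4471, -0.1081, 0.0099]
tool_rot: [0.68, 0.733, 0.0, 0.0]
force: [-1.3, -1.0, 2.1]
gripper_width: 0.0333
grip_force: 60.3
```

The vertical force changed from −2 to +2 N, so the feet are on the floor. Release and rise.

Call:
{"name": "jog_arm", "arguments": {"moves": "0 0 0 0;0 0 0 0;0 0 0 0;0 0 0 0;0 0 0 0;0 0 0 0;0 0 0 0;0 0 0 0;0 0 -0.03 0;0 0 -0.1 0;0 0 -0.2 0;0 0 -0.35 0;0 0 -0.5 0;0 0 -0.7 0;0 0 -0.8 0;0 0 -0.8 0;0 0 -0.8 0", "jaw": 1}}

```text
clock: 38.55
position: [0.4473, -0.1082, 0.1699]
tool_rot: [0.68, 0.733, 0.0, 0.0]
force: [-1.7, 0.4, 0.2]
gripper_width: 0.0851
grip_force: 0.0
```

```bash
python3 - <<'E'
from h import *
K,T=cal("wrist"); im,d=cams.grab_frame("wrist")
Z=cloud(K,T,d)[...,2]; blobs((Z>0.034)&(Z<0.043),[0,0],"g",Z,K,T,500)
K,T=cal("top"); im,d=cams.grab_frame("top"); Z=cloud(K,T,d)[...,2]
r=np.s_[205:335,340:480]; blobs((Z[r]>0.045)&(Z[r]<0.055),[340,205],"top",Z,K,T,60)
K,T=cal("wrist")
E
```

```text
g [468.7  71.6] 678 z 0.0385 ctr [0.5418 0.0084] sides 0.0996 0.0068 ang 96.7
g [324.  230.5] 1978 z 0.0387 ctr [ 0.4488 -0.1087] sides 0.0339 0.038 ang 4.3
top [454.2 229.9] 166 z 0.0498 ctr [ 0.5895 -0.2798] sides 0.0276 0.028 ang -83.3
top [418.3 228.7] 63 z 0.0497 ctr [ 0.591  -0.2089] sides 0.0216 0.0138 ang -89.6
top [435.7 227.5] 64 z 0.0498 ctr [ 0.5941 -0.2433] sides 0.0236 0.0118 ang -89.6
top [401.2 230. ] 65 z 0.0495 ctr [ 0.5888 -0.1756] sides 0.0216 0.0137 ang -89.6
top [436.3 235. ] 64 z 0.0496 ctr [ 0.5794 -0.2441] sides 0.0216 0.0137 ang -89.6
top [419.  236.3] 67 z 0.0492 ctr [ 0.5773 -0.2107] sides 0.0216 0.0137 ang -89.6
top [401.8 237.5] 64 z 0.0498 ctr [ 0.5741 -0.1773] sides 0.0215 0.0117 ang -89.6
```

Jaw centres are 36, 34 and 33.5 mm apart (36, 34 and 34 wanted, within pixel accuracy). The gauge top is at height 38.7 mm, within 2 mm of the tray's centre. Handing in.

```bash
python3 -c "
from rig import env
print(env.sign_off())"
```

```text
the job is handed in; nothing more can be done
None
```

The three jaws are set at about 14 mm gaps (within camera accuracy) and the gauge stands released near the middle of its tray; the job is handed in, and no verdict was returned.

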